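# Set the glass-scoring slide to its index against the backlash

## Robot

A 6-joint arm with a two-finger parallel gripper is mounted at the origin on the work surface. World frame = base frame: x ahead of the robot, y to its left, z up, the work surface at z = 0. Lengths are in mm, angles in rad, forces in N, time in s.
With the tool pointing down it reaches from about 275 to 750 mm from the base axis. Payload 10.2 kg.
Tool frame: the origin (TCP) lies midway between the tips of the shut fingers; the grasp point (between the pads) lies 19 mm behind it (ctrl.pinch_z is the distance from the TCP to the grasp point, in mm); x points along the fingers, z is the direction in which the jaws open and shut, and the axes are right-handed (so a half turn about x gives the same grasp; the last joint's range is limited). The gripper opens to 85 mm and grips with 20 to 120 N. Pads are 22 mm wide; open, the fingers measure 114 mm over their backs; the gripper's body (76 mm by 85 mm) begins 54 mm behind the grasp point. The pads swing forward as they close: fully open they stand 13 mm farther back than shut.
Start: joints at [-1.497, 0.313, 1.498, -0, 1.331, -0.223], TCP at [153.529, -502.056, 231.294] pointing down, gripper open.
Joint ranges: [-2.94, 2.94], [-0.97, 2.17], [0.19, 2.56], [-1.23, 4.37], [0.02, 3.11], [-2.88, 2.88]. Speed limits (rad/s): [2.39, 2.39, 3.01, 3.14, 3.14, 3.14].

## Interface

Orientations are given as a unit quaternion [w, x, y, z].
In Python, from rig import ctrl, capture, workorder, nets gives the robot as it stands. The module is installed in compiled form; this text tells all that it offers.
- The arm moves only by the tool send_rows, never from a script. Its argument "rows" is text: rows parted by semicolons, each of 5 numbers parted by spaces: the opening, from 0 (shut) to 1 (fully open), then the shift along the tool's x, y, z in cm, then the turn about the tool's x in units of 5 degrees (1.0 is 5 degrees). In form: grip x y z yaw; .... A call has 1 to 12 rows; each row is the pose to reach, as a shift and turn from the pose commanded when the call began, along the tool's axes at that moment; what a row does not reach only later rows make up. A row lasts 1/10 s, in which the tool goes at most 50 mm and 8.59 degrees, less where a joint would pass 70% of its speed; a pose out of reach is approached as far as the arm can. A call with a gripper value outside its range is refused whole. The fingers move at their own pace and stop on an object; "grip_force" is the grip in N (left out, the last holds). Time passes only in rows, so rows that repeat a pose let the fingers close. It gives the time, the measured TCP pose, the force and the opening at its end, in the units of the state.
- ctrl.sense(): the state, without advancing time (a new reading comes with each control period).
- capture(name): name is "scene" or "top"; returns a dict with "pixels" (400x640x3 uint8, red, green, blue), "intrinsics" (3x3 intrinsics, pixels), "dist" ([k1, k2, p1, p2, k3] as OpenCV has them; the pictures are not rectified), "view" (4x4, takes a point from world to camera coordinates). Camera axes: x right, y down, z forward; pixel columns grow to the right and rows downward; lengths in mm; the calibration is good to about 2 mm. A picture is of the moment at which its call begins. There is no depth.
- workorder.finish_job(): hands the job in, once; it reports no verdict.
Trained networks look in a picture, given as the dict that the camera call returned (one of the last four; its "shot" number tells which), for a name from the list of things; names that differ only in an ending like _2 or _b are one class to them, and where a whole thing is asked for, a point or a joint stands for the part that bears it (a point fixed in the world has none). Each returns a list of dicts, best first, with "confidence" (0 to 1); they miss things now and then, are a little off and sometimes report something else, mostly with a low value. They report only what shows in the picture. A call takes as long as a camera call.
- nets.boxes_of(picture, target): "location" ([x, y, z] in mm, in world coordinates, good to about 4 mm: the middle of the surface that is visible of it).
- nets.spot_point(picture, target): "location" ([x, y, z] in mm, in world coordinates, good to about 4 mm: a listed point, or the origin of a listed thing).
The state is a dict: "time_s": time; "joints": joint angles; "dq": joint speeds; "tau": joint torques, N m; "eef_pos": TCP position; "ee_rot": TCP orientation; "force": force on the tool from outside, world axes, zero at the start; "wrist_torque": the same for the moment, N m; "grip_width": opening from 0.0 (shut) to 1.0 (fully open).
Only numpy, scipy, OpenCV 4.12 (cv2) and the standard library are available. Lean on these libraries where they do the work, as an engineer would, in place of code of your own. Each camera call takes 0.05 s, during which the arm holds its last target.

## Task

Set the glass-scoring slide by its handwheel so that the saddle's pointer stands at the tip of the index clip, with the play of the worn screw taken up: wind the saddle back past the index (clockwise seen from above) until you feel it bear firmly on its back stop (running friction alone is some 4 N), leaning on the handle with about 12 N along its circle and never with more than 16 N, then wind it forward again (anticlockwise) to the index, coming to it in that one direction. Leave the wheel where it is, let go, and do not disturb the glass and tools lying about.

Things in the scene. Friction and masses are not known exactly. Their poses are not given: they have to be found in the camera images.
- slide_base: cast bed of the slide, fixed to the table, grey, 190 (x) by 415 (y) by 50 mm high. Origin on the table under the handwheel's axis; its y axis is the direction in which the saddle moves forward; bed from y -75 to +340 mm. Under the wheel stands a gearbox 110 by 110 mm up to z 92 mm. The glass blank on the saddle (60 mm thick, top at z 157 mm) never comes nearer to the wheel axis than y 155 mm.
- wheel_axis (a point): point on the upright axis of the handwheel, 138 mm above the table, level with the middle of the handle
- handwheel: dark steel three-spoke handwheel, level, 146 mm across the rim, rim top 109 mm above the table; origin on its axis. Its x axis points from the axis to the handle. About 0.02 N m turns it within its play; 0.2 N m (some 3 to 4 N at the handle) drives the saddle; all of it is stiff, with dry friction, and stays where it is left.
- handle_mid (a point): middle of the upright revolving handle on the wheel: black cylinder 22 mm in diameter from 112 to 156 mm above the table, this point 138 mm above it, 60 mm from the wheel's axis. The handle spins freely on its own pin, so a hand may hold it and circle without turning. Nothing else over 116 mm stands within 120 mm of the axis on the bed.
- lash (a joint): lost motion between wheel and screw, rad: the angle of the wheel ahead of the screw, anticlockwise from above positive, free from -0.3 to +0.3. At +0.3 the wheel bears on the screw in the anticlockwise (forward) sense, at -0.3 in the clockwise sense; in between the saddle does not follow. Seen in the hub as a bar between lugs.
- saddle (a joint): travel of the saddle, m: 0 near mid-travel, growing forward (along the bed's +y) up to +0.015, falling towards the back stop (the end next to the handwheel); anticlockwise turning of the screw, seen from above, moves it forward by 24 mm a turn (0.00382 m per rad)
- stop: back stop: steel bracket 70 mm wide between gearbox and saddle; origin in its face towards the saddle. Its stop screw, tipped with hard rubber, was set by hand to meet the saddle somewhere from 17 to 24 mm back of mid-travel (joint saddle -0.017 to -0.024) and must be found by feel: the force at the handle then climbs some 8 N in 0.04 rad. 12 N along the handle's circle puts about 160 N on the stop, 18 N about 260 N. Squeezing the handle does no harm.
- pointer (a point): tip of the pointer on the saddle's +x edge, 5 mm above the bed's top; x 75.5 mm, y 182 mm plus the joint's value in the bed's frame
- index: index clip on the bed's edge: small dark steel block 20 mm wide with a pointed tip facing the pointer. Origin at the tip; x and y axes along those of the bed. It stands 5.5 to 11.5 mm back from mid-travel (where joint saddle reads -0.0115 to -0.0055), a different place each time; the saddle is set when pointer and tip have the same y along the bed.
- tumbler: bystander, leave alone: clear open glass tumbler, 76 mm wide, 95 mm high
- spanner: bystander, leave alone: steel spanner, 180 mm long, lying flat
- blockmould: bystander, leave alone: round dark wooden block, 84 mm wide, 55 mm high
- jacks: bystander, leave alone: steel two-bladed jacks, 290 mm long, lying flat
- shears: bystander, leave alone: shears with two loops, 210 mm long, lying flat
- paddle: bystander, leave alone: wooden paddle, 320 mm long, 16 mm thick, lying flat
- oilcan: bystander, leave alone: bare metal can, 60 mm wide, 110 mm high

How it is judged (in metres and radians):
On the way:
1. the saddle is wound back past the index and held firmly against its back stop: 90 N or more between saddle and stop (some 8 N along the rim at the handle), for 0.2 s (contact force between saddle and stop above 90 N), for 0.2 s.
At the end, for the whole second after the job is handed in: the pointer stands within 2 mm of the index tip along the bed, the wheel still bears on the screw in the anticlockwise sense (lash over 0.18 of 0.3 rad, so the last winding was forward), and the saddle is at rest (y of pointer in the frame of index between -0.002 and 0.002 m and value of joint lash above 0.18 rad and velocity of joint saddle between -0.001 and 0.001 m/s); the robot touches nothing.
It fails at once if the saddle forced on its stop with more than 260 N (some 18 N along the rim at the handle) (contact force between saddle and stop above 260 N).
It fails at once if a bystander moved more than 20 mm (distance of any of tumbler, spanner, blockmould, jacks, shears, paddle, oilcan from where it was at the start of the episode above 0.02 m).
It also fails if it takes over 58 s, if anything falls off the work surface, if the arm or the gripper's body presses on something with over 40 N, if the wrist force passes 120 N, or if a joint passes its speed limit or range.

## Working session

There is one attempt and no reset: what is moved stays moved. The work goes in short steps, Python scripts to look and compute and a tool call to move; the robot and the scene stay as the last step left them, time stands still between calls to the robot, and variables do not carry over. Pictures are saved under pics/ and viewed, and the job is handed in when it is done.

Besides the shell and the picture viewer there is one more tool, called after "Request:" by a JSON object that holds its "method" and its "body", one argument or row to a line. send_rows: Moves the arm, as the interface text tells. Its arguments: {"type":"object","properties":{"rows":{"type":"string"},"grip_force":{"type":"number"}},"required":["rows"]}

```bash
mkdir -p pics
cat > h.py <<'E'
from rig import ctrl,capture,workorder,nets
import numpy as np,cv2
def save(p,n): cv2.imwrite('pics/'+n,cv2.cvtColor(p['pixels'],cv2.COLOR_RGB2BGR))
def proj(p,P):
    V=np.array(p['view']);r,_=cv2.Rodrigues(V[:3,:3])
    return cv2.projectPoints(np.array(P,float).reshape(-1,1,3),r,V[:3,3],np.array(p['intrinsics']),np.array(p['dist']))[0].reshape(-1,2)
def ray(p,uv,z):
    n=cv2.undistortPoints(np.array(uv,float).reshape(-1,1,2),np.array(p['intrinsics']),np.array(p['dist'])).reshape(-1,2)
    V=np.array(p['view']);R=V[:3,:3];C=-R.T@V[:3,3];o=[]
    for a in n:
        d=R.T@np.array([a[0],a[1],1]);o.append(C+d*(z-C[2])/d[2])
    return np.array(o)
E
python3 - <<'E'
from h import *
s=ctrl.sense();print(s)
for c in ['scene','top']:
    p=capture(c);save(p,c+'0.png')
    for t in ['wheel_axis','handle_mid','pointer','index','slide_base','handwheel','stop','saddle']:
        r=nets.spot_point(p,t);print(c,t,[(np.round(x['location'],1),round(x['confidence'],2)) for x in r[:2]])
    V=np.array(p['view']);print('cam',-V[:3,:3].T@V[:3,3])
E
```

```text
{'time_s': 0.0, 'joints': array([-1.49737622e+00,  3.13447477e-01,  1.49846306e+00, -3.04178278e-06,
        1.33101234e+00, -2.23421864e-01]), 'dq': array([ 0.00096471, -0.00128226,  0.00085599, -0.00012606, -0.00120753,
       -0.00079543]), 'tau': array([-1.00289275e-03, -4.12261891e+01, -2.59745389e+01, -2.23380748e-04,
        4.12964364e-03, -1.04607957e-05]), 'eef_pos': array([ 153.51975289, -501.77000641,  230.72659646]), 'ee_rot': array([ 0.56813377,  0.42092013,  0.56874876, -0.42020842]), 'force': array([-0.39524878, -0.0137754 ,  0.52886665]), 'wrist_torque': array([-0.03507654,  0.06710351,  0.02456064]), 'grip_width': 1.0024266998366915}
scene wheel_axis [(array([ 522.3, -168.3,  138.2]), 0.9)]
scene handle_mid [(array([ 576.7, -144.8,  133.4]), 0.57), (array([ 518.1, -162. ,   95.1]), 0.45)]
scene pointer [(array([581. ,  25.2,  55.7]), 0.85)]
scene index [(array([584.2,  15.5,  50.7]), 0.54)]
scene slide_base [(array([ 520. , -165.9,    2.2]), 0.91)]
scene handwheel [(array([ 517.5, -167. ,   94.8]), 0.7)]
scene stop [(array([518.7, -97.7,  68.6]), 0.62)]Traceback (most recent call last):
  File "<stdin>", line 6, in <module>
ValueError: it knows: blockmould, handle_mid, handwheel, index, jacks, oilcan, paddle, pointer, shears, slide_base, spanner, stop, tumbler, wheel_axis
```

Run:
```python
from h import *
for c in ['scene','top']:
    p=capture(c);save(p,c+'0.png')
    for t in ['wheel_axis','handle_mid','pointer','index','slide_base','handwheel','stop','tumbler','oilcan','blockmould']:
        r=nets.spot_point(p,t);print(c,t,[(np.round(x['location'],1),round(x['confidence'],2)) for x in r[:2]])
    V=np.array(p['view']);print('cam',-V[:3,:3].T@V[:3,3])
```

```text
scene wheel_axis [(array([ 521.2, -168.3,  141.8]), 0.71), (array([535. , 525.7,   1.5]), 0.51)]
scene handle_mid [(array([ 577.2, -143.3,  138.3]), 0.58), (array([ 683.5, -178.5,    2.6]), 0.33)]
scene pointer [(array([582.2,  24.4,  54.7]), 0.86), (array([ 518. , -162.9,   91.2]), 0.38)]
scene index [(array([583.7,  16. ,  49.7]), 0.44)]
scene slide_base [(array([ 5.214e+02, -1.655e+02,  5.000e-01]), 0.92), (array([ 681.7, -177.1,    1.2]), 0.46)]
scene handwheel [(array([ 517.6, -160.3,   95.1]), 0.87), (array([ 573.1, -140.1,  135.3]), 0.63)]
scene stop []
scene tumbler [(array([ 682.3, -178.9,    3. ]), 0.8), (array([ 522.4, -168.5,  140.1]), 0.51)]
scene oilcan [(array([582.6, 435.1,  -0. ]), 0.7)]
scene blockmould [(array([665. ,  78.4,   3.1]), 0.89)]
cam [1233.44325158  412.91333139 1088.81202211]
top wheel_axis [(array([ 522.9, -166. ,  141.3]), 0.57)]
top handle_mid [(array([ 571.9, -142.7,  143.9]), 0.61)]
top pointer [(array([579.5,  24.4,  60.9]), 0.74)]
top index [(array([579.8,  15.3,  46.3]), 0.58), (array([533.5, 524.1,   4.5]), 0.46)]
top slide_base [(array([ 520.5, -165.3,   -1.4]), 0.68), (array([580.2,  25.2,  54.7]), 0.61)]
top handwheel [(array([ 517.7, -166.2,   94.3]), 0.88)]
top stop [(array([582.2,  12.1,  48.9]), 0.61), (array([515. , -96.6,  69. ]), 0.47)]
top tumbler [(array([ 682.7, -176.9,    1.4]), 0.93)]
top oilcan [(array([663.5,  74.5,  -0.7]), 0.65), (array([582.6, 436.6,   1. ]), 0.59)]
top blockmould [(array([ 6.658e+02,  7.590e+01, -1.000e-01]), 0.75), (array([ 520.5, -168.2,  137.6]), 0.23)]
cam [ 421.45471285    4.37482165 1206.12004085]
```

View pics/scene0.png

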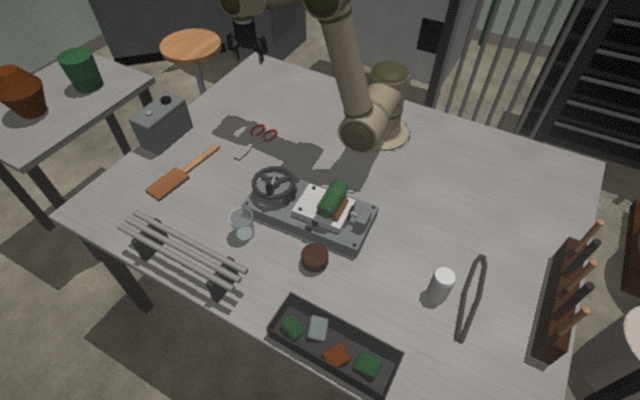

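View pics/top0.png

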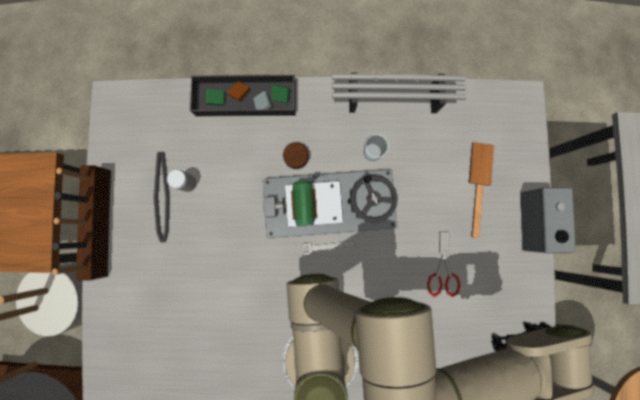

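Run:
```python
from h import *
p=capture('top');q=capture('scene')
for n,pp,(a,b,c,d),k in [('tz.png',p,(160,245,255,405),5),('sz.png',q,(155,255,230,390),5)]:
    im=cv2.cvtColor(pp['pixels'],cv2.COLOR_RGB2BGR)[a:b,c:d]
    cv2.imwrite('pics/'+n,cv2.resize(im,None,fx=k,fy=k,interpolation=cv2.INTER_CUBIC))
    # overlays
def B(x,y,z,c=(521.5,-166.8),t=np.radians(4.8)):
    return [c[0]+x*np.cos(t)-y*np.sin(t),c[1]+x*np.sin(t)+y*np.cos(t),z]
pts=[B(-95,-75,50),B(95,-75,50),B(95,340,50),B(-95,340,50),B(0,0,109),B(73,0,109),B(0,73,109),B(-73,0,109),B(0,-73,109),B(75.5,186,55)]
print(np.round(proj(p,pts),1).tolist());print(np.round(proj(q,pts),1).tolist())
print(proj(p,[[577,-144,138],[577,-144,156]]),proj(q,[[577,-144,138],[577,-144,156]]))
```

```text
[[398.8, 227.2], [392.7, 167.9], [263.1, 178.9], [267.6, 238.8], [375.3, 197.7], [372.9, 173.8], [351.2, 199.8], [377.7, 221.9], [399.2, 195.6], [311.9, 180.6]]
[[268.2, 167.7], [240.0, 205.0], [357.2, 249.3], [378.1, 205.2], [272.2, 180.7], [261.1, 196.0], [292.0, 187.6], [282.7, 166.3], [253.0, 174.0], [313.9, 226.4]]
[[368.8039212  178.0374944 ]
 [369.65123838 177.13938177]] [[267.61609529 188.36946547]
 [267.0484112  184.5094153 ]]
```

View pics/tz.png

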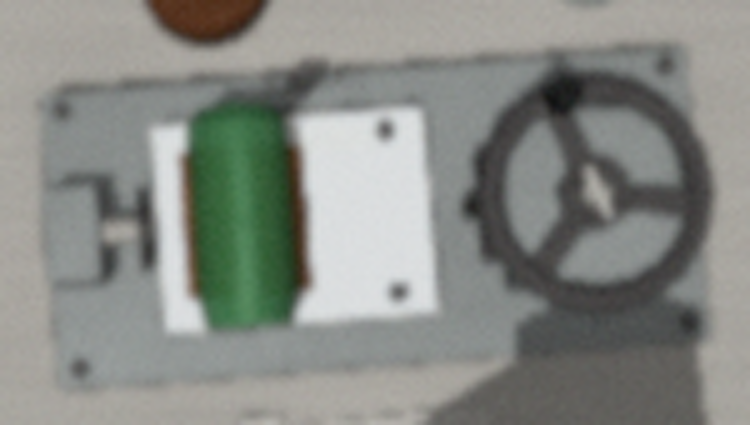

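View pics/sz.png

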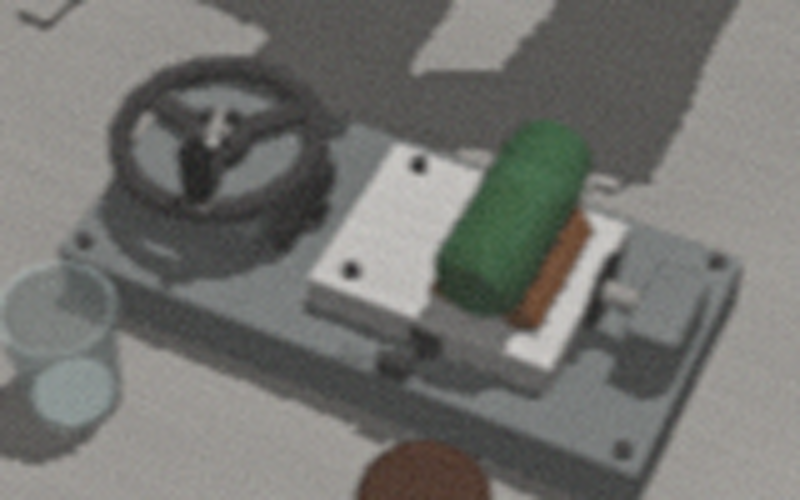

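```bash
cat >> h.py <<'E'
from scipy.spatial.transform import Rotation as Ro
def RT(s=None):
    q=(s or ctrl.sense())['ee_rot'];return Ro.from_quat([q[1],q[2],q[3],q[0]]).as_matrix()
E
python3 - <<'E'
from h import *
p=capture('top');q=capture('scene')
for z in (134,138,142):print(ray(p,[[367.6,178.4]],z),ray(q,[[270,189]],z))
print(ray(p,[[374.4,198]],105))
print(RT().round(3))
R=RT();z=R[:,2];print('jaw ang',np.degrees(np.arctan2(z[1],z[0])))
E
```

```text
[[ 576.50406252 -140.97027533  134.        ]] [[ 572.75017467 -138.32639302  134.        ]]
[[ 575.92558495 -140.42800361  138.        ]] [[ 575.51802032 -136.01708099  138.        ]]
[[ 575.34710738 -139.88573188  142.        ]] [[ 578.28586598 -133.70776895  142.        ]]
[[ 520.96842198 -164.70965686  105.        ]]
[[-0.     0.956  0.292]
 [ 0.     0.292 -0.956]
 [-1.    -0.    -0.   ]]
jaw ang -72.9977165784481
```

Request:
{"method": "send_rows", "body": {
  "rows": "1 0 4 -1.8 0; 1 0 8.5 -3.7 0; 1 0 13 -5.7 0; 1 0 17.5 -7.7 0; 1 0 22 -9.6 0; 1 0 26.5 -11.6 0; 1 0 31 -13.6 0; 1 0 35.5 -15.5 0; 1 0 40 -17.5 0; 1 0 44.5 -19.5 0; 1 0 48.5 -21.2 0; 1 0 50.9 -22.3 0"
}}

```text
time_s: 2.9
eef_pos: [576.8, -137.5, 231.0]
ee_rot: [0.569, 0.42, 0.569, -0.42]
force: [0.9, -0.3, 0.8]
grip_width: 1.003
```

Request:
{"method": "send_rows", "body": {
  "rows": "1 0 0 0 0; 1 0 0 0 0"
}}

```text
time_s: 3.1
eef_pos: [574.9, -139.8, 231.0]
ee_rot: [0.568, 0.42, 0.569, -0.42]
force: [-0.7, -0.1, 0.0]
grip_width: 1.0
```

Run:
```python
from h import *
p=capture('top');q=capture('scene')
for n,pp,(a,b,c,d),k in [('tz2.png',p,(130,250,255,415),5),('sz2.png',q,(125,245,230,390),5)]:
    im=cv2.cvtColor(pp['pixels'],cv2.COLOR_RGB2BGR)[a:b,c:d]
    cv2.imwrite('pics/'+n,cv2.resize(im,None,fx=k,fy=k,interpolation=cv2.INTER_CUBIC))
s=ctrl.sense();print(s['eef_pos'],s['force'],s['joints'],RT(s).round(3),s['time_s'])
```

```text
[ 574.46285845 -140.73148354  231.33505687] [ 0.56136425 -0.53572726  0.49460537] [-4.38082013e-01  4.61284715e-01  1.28471811e+00 -2.09597503e-04
  1.39581277e+00  8.37015587e-01] [[-0.     0.957  0.291]
 [-0.     0.291 -0.957]
 [-1.    -0.     0.   ]] 3.2
```

View pics/sz2.png

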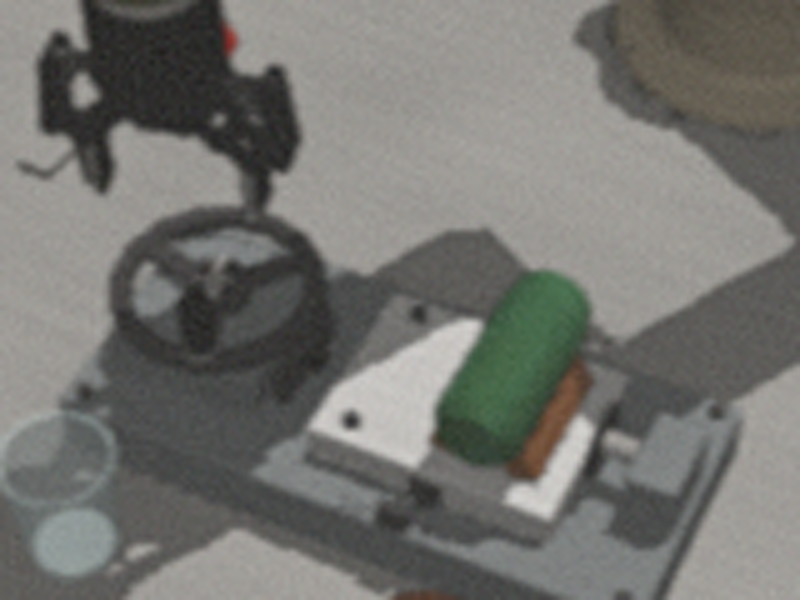

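Request:
{"method": "send_rows", "body": {
  "rows": "1 2 0 0 0; 1 4 0 0 0; 1 6 0 0 0; 1 8 0 0 0; 1 9.6 0 0 0; 1 10.5 0 0 0; 1 10.9 0 0 0; 1 10.9 0 0 0"
}}

```text
time_s: 4.0
eef_pos: [574.9, -140.4, 122.5]
ee_rot: [0.568, 0.421, 0.568, -0.421]
force: [0.2, -0.0, 0.3]
grip_width: 0.995
```

Run:
```python
from h import *
p=capture('top');q=capture('scene')
for n,pp,(a,b,c,d),k in [('tz3.png',p,(130,250,255,415),5),('sz3.png',q,(125,245,230,390),5)]:
    im=cv2.cvtColor(pp['pixels'],cv2.COLOR_RGB2BGR)[a:b,c:d]
    cv2.imwrite('pics/'+n,cv2.resize(im,None,fx=k,fy=k,interpolation=cv2.INTER_CUBIC))
s=ctrl.sense();print(s['eef_pos'],s['force'],s['time_s'])
```

```text
[ 575.32188846 -140.25996118  123.15810535] [ 0.23040594 -0.11546535  1.1326426 ] 4.1
```

View pics/sz3.png

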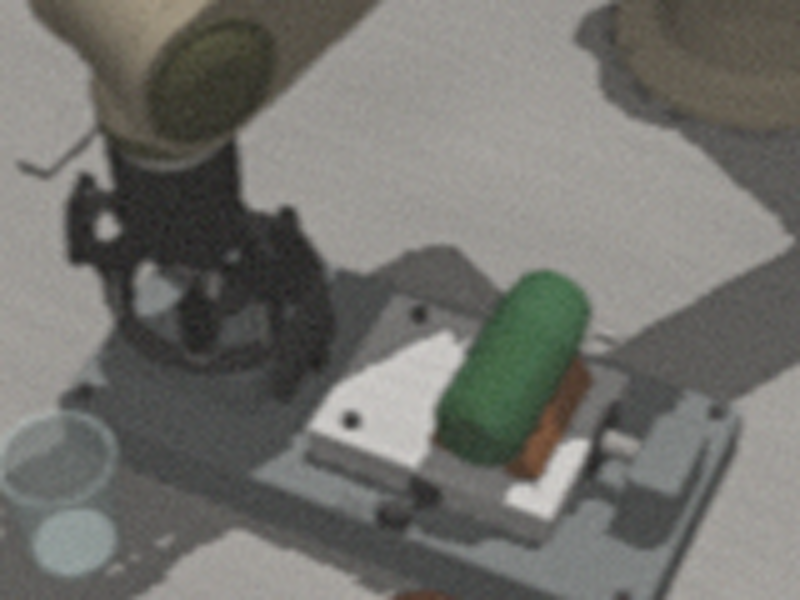

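The handle (200,315) stands between the fingers (110,280 and 290,330). Closing.

Request:
{"method": "send_rows", "body": {
  "rows": "0 0 0 0 0; 0 0 0 0 0; 0 0 0 0 0; 0 0 0 0 0; 0 0 0 0 0; 0 0 0 0 0; 0 0 0 0 0; 0 0 0 0 0",
  "grip_force": 50
}}

```text
time_s: 4.9
eef_pos: [575.2, -140.0, 122.5]
ee_rot: [0.569, 0.421, 0.568, -0.421]
force: [-0.3, -0.1, 3.5]
grip_width: 0.243
```

```bash
cat > pr.py <<'E'
from h import *
s=ctrl.sense();P=s['eef_pos'];C=np.array([521.,-165.5]);d=P[:2]-C
a=np.arctan2(d[1],d[0]);t=np.array([-np.sin(a),np.cos(a)]);r=d/np.hypot(*d)
print('t',s['time_s'],'P',P.round(2),'ang',round(np.degrees(a),2),'R',round(np.hypot(*d),2),'Ftan(ccw+)',round(s['force'][:2]@t,2),'Frad',round(s['force'][:2]@r,2),'Fz',round(s['force'][2],2),'w',round(s['grip_width'],3),'tq',np.round(s['wrist_torque'],2))
E
python3 pr.py;python3 pr.py
```

```text
t 4.9 P [ 575.15 -139.99  122.51] ang 25.23 R 59.86 Ftan(ccw+) 0.01 Frad -0.28 Fz 3.49 w 0.243 tq [-0.02  0.07  0.02]
t 4.9 P [ 575.15 -139.99  122.51] ang 25.23 R 59.86 Ftan(ccw+) 0.01 Frad -0.28 Fz 3.49 w 0.243 tq [-0.02  0.07  0.02]
```

```bash
cat > gen.py <<'E'
import sys,numpy as np
# cx cy R a0 then list of angles deg
C=np.array([float(sys.argv[1]),float(sys.argv[2])]);R=float(sys.argv[3]);s=[float(v) for v in sys.argv[4].split(',')]
P0=np.array(s);Y=np.array([.9565,.2917]);Z=np.array([.2917,-.9565])
if len(s)==1:P0=C+R*np.array([np.cos(np.radians(s[0])),np.sin(np.radians(s[0]))])
o=[]
for a in sys.argv[5:]:
    a=np.radians(float(a));d=C+R*np.array([np.cos(a),np.sin(a)])-P0
    o.append('0 0 %.2f %.2f 0'%(d@Y/10,d@Z/10))
print('; '.join(o));print('end cmd',(P0+d).round(2))
E
python3 gen.py 521 -165.5 60 575.1,-139.97 21 15 8 0 -10 -20 -30 -40 -50 -60 -68 -72
```

```text
0 0 0.07 0.44 0; 0 0 0.08 1.07 0; 0 0 0.01 1.80 0; 0 0 -0.18 2.61 0; 0 0 -0.57 3.58 0; 0 0 -1.13 4.47 0; 0 0 -1.82 5.25 0; 0 0 -2.65 5.89 0; 0 0 -3.57 6.39 0; 0 0 -4.57 6.71 0; 0 0 -5.39 6.84 0; 0 0 -5.81 6.86 0
end cmd [ 539.54 -222.56]
```

Request:
{"method": "send_rows", "body": {
  "rows": "0 0 0.07 0.44 0; 0 0 0.08 1.07 0; 0 0 0.01 1.80 0; 0 0 -0.18 2.61 0; 0 0 -0.57 3.58 0; 0 0 -1.13 4.47 0; 0 0 -1.82 5.25 0; 0 0 -2.65 5.89 0; 0 0 -3.57 6.39 0; 0 0 -4.57 6.71 0; 0 0 -5.39 6.84 0; 0 0 -5.81 6.86 0"
}}

```text
time_s: 6.1
eef_pos: [539.4, -221.9, 122.3]
ee_rot: [0.568, 0.422, 0.569, -0.42]
force: [0.4, 7.3, 4.4]
grip_width: 0.244
```

```bash
python3 pr.py; python3 gen.py 521 -165.5 60 -72 -75 -81 -90 -100 -110 -120 -130 -140 -150 -160 -167 -170
```

```text
t 6.1 P [ 539.36 -221.86  122.27] ang -71.95 R 59.28 Ftan(ccw+) 2.67 Frad -6.84 Fz 4.39 w 0.244 tq [ 1.56  0.02 -0.03]
0 0 -0.31 -0.00 0; 0 0 -0.94 -0.06 0; 0 0 -1.86 -0.26 0; 0 0 -2.83 -0.65 0; 0 0 -3.72 -1.20 0; 0 0 -4.49 -1.90 0; 0 0 -5.14 -2.73 0; 0 0 -5.63 -3.65 0; 0 0 -5.95 -4.65 0; 0 0 -6.10 -5.68 0; 0 0 -6.09 -6.41 0; 0 0 -6.06 -6.73 0
end cmd [ 461.91 -175.92]
```

Request:
{"method": "send_rows", "body": {
  "rows": "0 0 -0.31 0 0; 0 0 -0.94 -0.06 0; 0 0 -1.86 -0.26 0; 0 0 -2.83 -0.65 0; 0 0 -3.72 -1.20 0; 0 0 -4.49 -1.90 0; 0 0 -5.14 -2.73 0; 0 0 -5.63 -3.65 0; 0 0 -5.95 -4.65 0; 0 0 -6.10 -5.68 0; 0 0 -6.09 -6.41 0; 0 0 -6.06 -6.73 0"
}}

```text
time_s: 7.3
eef_pos: [461.2, -175.3, 122.5]
ee_rot: [0.568, 0.42, 0.569, -0.421]
force: [-5.3, -3.1, 6.7]
grip_width: 0.242
```

```bash
python3 pr.py; python3 gen.py 520.7 -165 60 461.91,-175.92 -173 -179 -188 -198 -208 -218 -228 -238 -248 -257 -263 -265
```

```text
t 7.3 P [ 461.24 -175.25  122.51] ang -170.73 R 60.55 Ftan(ccw+) 2.17 Frad 5.7 Fz 6.69 w 0.242 tq [-0.62  0.66  0.02]
0 0 0.03 -0.37 0; 0 0 0.17 -0.98 0; 0 0 0.50 -1.86 0; 0 0 1.02 -2.77 0; 0 0 1.70 -3.57 0; 0 0 2.50 -4.24 0; 0 0 3.40 -4.77 0; 0 0 4.38 -5.12 0; 0 0 5.41 -5.31 0; 0 0 6.36 -5.32 0; 0 0 6.98 -5.24 0; 0 0 7.19 -5.20 0
end cmd [ 515.47 -105.23]
```

Request:
{"method": "send_rows", "body": {
  "rows": "0 0 0.03 -0.37 0; 0 0 0.17 -0.98 0; 0 0 0.50 -1.86 0; 0 0 1.02 -2.77 0; 0 0 1.70 -3.57 0; 0 0 2.50 -4.24 0; 0 0 3.40 -4.77 0; 0 0 4.38 -5.12 0; 0 0 5.41 -5.31 0; 0 0 6.36 -5.32 0; 0 0 6.98 -5.24 0; 0 0 7.19 -5.20 0"
}}

```text
time_s: 8.5
eef_pos: [515.7, -104.5, 122.3]
ee_rot: [0.568, 0.42, 0.569, -0.42]
force: [-4.0, -1.8, 6.2]
grip_width: 0.242
```

```bash
sed -i 's/521.,-165.5/520.5,-164.8/' pr.py; python3 pr.py
python3 - <<'E'
from h import *
p=capture('top');q=capture('scene')
for n,pp,(a,b,c,d),k in [('tz4.png',p,(130,250,255,415),5),('sz4.png',q,(195,245,270,340),10)]:
    im=cv2.cvtColor(pp['pixels'],cv2.COLOR_RGB2BGR)[a:b,c:d]
    cv2.imwrite('pics/'+n,cv2.resize(im,None,fx=k,fy=k,interpolation=cv2.INTER_CUBIC))
for pp in(p,q):
  for t in ['pointer','index','tumbler']:
    r=nets.spot_point(pp,t);print(t,[(np.round(x['location'],1),round(x['confidence'],2)) for x in r[:1]])
E
```

```text
t 8.5 P [ 515.74 -104.54  122.27] ang 94.52 R 60.44 Ftan(ccw+) 4.09 Frad -1.44 Fz 6.22 w 0.242 tq [-0.24  0.51  0.03]
pointer [(array([581.2,   5.6,  58.6]), 0.59)]
index [(array([582.7,  15.5,  46.8]), 0.48)]
tumbler [(array([ 6.826e+02, -1.764e+02, -2.000e-01]), 0.57)]
pointer [(array([581.6,   5.4,  59.1]), 0.8)]
index [(array([585.7,  12.4,  49.8]), 0.57)]
tumbler [(array([ 683.3, -181.1,    3. ]), 0.72)]
```

View pics/sz4.png

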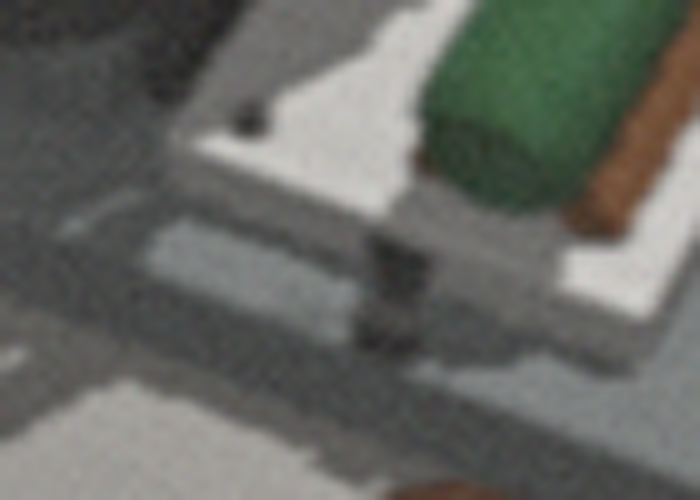

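View pics/tz4.png

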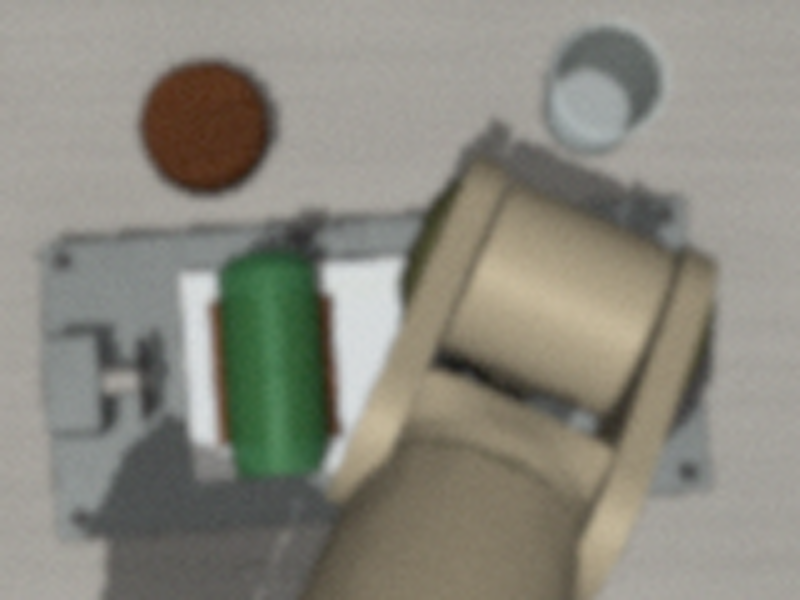

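```bash
cat > st.py <<'E'
import subprocess,sys
import numpy as np
a=float(sys.argv[1]);step=float(sys.argv[2]);n=int(sys.argv[3])
for i in range(n):
    print(round(a,1),subprocess.run(['python3','gen.py','520.5','-164.8','60',str(a),str(a-step/2),str(a-step)],capture_output=True,text=True).stdout.split('\n')[0]);a-=step
E
python3 st.py 94.8 3.5 8
```

```text
94.8 0 0 0.18 0.04 0; 0 0 0.36 0.09 0
91.3 0 0 0.18 0.05 0; 0 0 0.35 0.11 0
87.8 0 0 0.17 0.06 0; 0 0 0.34 0.13 0
84.3 0 0 0.17 0.07 0; 0 0 0.33 0.15 0
80.8 0 0 0.16 0.08 0; 0 0 0.32 0.17 0
77.3 0 0 0.16 0.09 0; 0 0 0.31 0.19 0
73.8 0 0 0.15 0.10 0; 0 0 0.30 0.21 0
70.3 0 0 0.15 0.11 0; 0 0 0.29 0.23 0
```

Request:
{"method": "send_rows", "body": {
  "rows": "0 0 0.18 0.04 0; 0 0 0.36 0.09 0; 0 0 0.36 0.09 0"
}}

```text
time_s: 9.2
eef_pos: [519.1, -104.4, 122.3]
ee_rot: [0.568, 0.421, 0.569, -0.42]
force: [-1.9, 1.1, 5.2]
grip_width: 0.241
```

Request:
{"method": "send_rows", "body": {
  "rows": "0 0 0.18 0.05 0; 0 0 0.35 0.11 0; 0 0 0.35 0.11 0"
}}

```text
time_s: 9.5
eef_pos: [522.8, -104.5, 122.3]
ee_rot: [0.568, 0.421, 0.569, -0.42]
force: [-2.4, 0.7, 6.9]
grip_width: 0.241
```

Request:
{"method": "send_rows", "body": {
  "rows": "0 0 0.17 0.06 0; 0 0 0.34 0.13 0; 0 0 0.34 0.13 0"
}}

```text
time_s: 9.8
eef_pos: [526.4, -104.7, 122.3]
ee_rot: [0.568, 0.421, 0.569, -0.42]
force: [-1.4, 1.4, 7.0]
grip_width: 0.245
```

Request:
{"method": "send_rows", "body": {
  "rows": "0 0 0.17 0.07 0; 0 0 0.33 0.15 0; 0 0 0.33 0.15 0"
}}

```text
time_s: 10.1
eef_pos: [530.0, -105.2, 122.3]
ee_rot: [0.568, 0.421, 0.569, -0.42]
force: [-2.3, 0.2, 6.2]
grip_width: 0.241
```

Request:
{"method": "send_rows", "body": {
  "rows": "0 0 0.16 0.08 0; 0 0 0.32 0.17 0; 0 0 0.32 0.17 0"
}}

```text
time_s: 10.4
eef_pos: [533.5, -105.9, 122.3]
ee_rot: [0.568, 0.421, 0.569, -0.42]
force: [-1.7, 1.6, 7.1]
grip_width: 0.24
```

Request:
{"method": "send_rows", "body": {
  "rows": "0 0 0.16 0.09 0; 0 0 0.31 0.19 0; 0 0 0.31 0.19 0"
}}

```text
time_s: 10.7
eef_pos: [537.0, -106.8, 122.3]
ee_rot: [0.568, 0.421, 0.569, -0.42]
force: [-1.0, 0.2, 6.8]
grip_width: 0.242
```

```bash
python3 pr.py; python3 st.py 73.8 3.5 12
```

```text
t 10.7 P [ 537.03 -106.78  122.29] ang 74.1 R 60.33 Ftan(ccw+) 0.98 Frad -0.09 Fz 6.85 w 0.242 tq [-0.03  0.29 -0.01]
73.8 0 0 0.15 0.10 0; 0 0 0.30 0.21 0
70.3 0 0 0.15 0.11 0; 0 0 0.29 0.23 0
66.8 0 0 0.14 0.12 0; 0 0 0.27 0.24 0
63.3 0 0 0.13 0.13 0; 0 0 0.26 0.26 0
59.8 0 0 0.12 0.14 0; 0 0 0.24 0.28 0
56.3 0 0 0.11 0.14 0; 0 0 0.22 0.29 0
52.8 0 0 0.11 0.15 0; 0 0 0.21 0.30 0
49.3 0 0 0.10 0.16 0; 0 0 0.19 0.32 0
45.8 0 0 0.09 0.16 0; 0 0 0.17 0.33 0
42.3 0 0 0.08 0.17 0; 0 0 0.15 0.34 0
38.8 0 0 0.07 0.17 0; 0 0 0.13 0.34 0
35.3 0 0 0.05 0.17 0; 0 0 0.10 0.35 0
```

Request:
{"method": "send_rows", "body": {
  "rows": "0 0 0.15 0.10 0; 0 0 0.30 0.21 0; 0 0 0.30 0.21 0"
}}

```text
time_s: 11.0
eef_pos: [540.5, -107.9, 122.3]
ee_rot: [0.568, 0.421, 0.569, -0.42]
force: [-2.9, 0.7, 6.1]
grip_width: 0.242
```

Request:
{"method": "send_rows", "body": {
  "rows": "0 0 0.15 0.11 0; 0 0 0.29 0.23 0; 0 0 0.29 0.23 0"
}}

```text
time_s: 11.3
eef_pos: [543.9, -109.2, 122.2]
ee_rot: [0.568, 0.421, 0.569, -0.42]
force: [-1.7, 0.7, 6.3]
grip_width: 0.246
```

Request:
{"method": "send_rows", "body": {
  "rows": "0 0 0.14 0.12 0; 0 0 0.27 0.24 0; 0 0 0.27 0.24 0"
}}

```text
time_s: 11.6
eef_pos: [547.2, -110.8, 122.3]
ee_rot: [0.568, 0.421, 0.569, -0.421]
force: [-1.2, 0.0, 5.4]
grip_width: 0.241
```

Request:
{"method": "send_rows", "body": {
  "rows": "0 0 0.13 0.13 0; 0 0 0.26 0.26 0; 0 0 0.26 0.26 0"
}}

```text
time_s: 11.9
eef_pos: [550.5, -112.5, 122.3]
ee_rot: [0.568, 0.421, 0.569, -0.42]
force: [-1.7, 0.3, 5.5]
grip_width: 0.242
```

Request:
{"method": "send_rows", "body": {
  "rows": "0 0 0.12 0.14 0; 0 0 0.24 0.28 0; 0 0 0.24 0.28 0"
}}

```text
time_s: 12.2
eef_pos: [553.6, -114.4, 122.3]
ee_rot: [0.568, 0.421, 0.569, -0.42]
force: [-0.3, 0.4, 5.6]
grip_width: 0.245
```

Request:
{"method": "send_rows", "body": {
  "rows": "0 0 0.11 0.14 0; 0 0 0.22 0.29 0; 0 0 0.22 0.29 0"
}}

```text
time_s: 12.5
eef_pos: [556.2, -116.2, 122.2]
ee_rot: [0.568, 0.421, 0.569, -0.42]
force: [-2.7, 3.1, 6.8]
grip_width: 0.245
```

```bash
python3 pr.py; python3 st.py 52.8 2 6
```

```text
t 12.5 P [ 556.2  -116.19  122.2 ] ang 53.7 R 60.31 Ftan(ccw+) 3.95 Frad 0.89 Fz 6.79 w 0.245 tq [0.31 0.63 0.01]
52.8 0 0 0.06 0.09 0; 0 0 0.12 0.17 0
50.8 0 0 0.06 0.09 0; 0 0 0.11 0.18 0
48.8 0 0 0.05 0.09 0; 0 0 0.11 0.18 0
46.8 0 0 0.05 0.09 0; 0 0 0.10 0.18 0
44.8 0 0 0.05 0.09 0; 0 0 0.09 0.19 0
42.8 0 0 0.04 0.09 0; 0 0 0.09 0.19 0
```

Request:
{"method": "send_rows", "body": {
  "rows": "0 0 0.06 0.09 0; 0 0 0.12 0.17 0; 0 0 0.12 0.17 0"
}}

```text
time_s: 12.8
eef_pos: [557.5, -117.2, 122.1]
ee_rot: [0.567, 0.42, 0.57, -0.42]
force: [-4.4, 4.3, 8.1]
grip_width: 0.244
```

```bash
python3 pr.py
```

```text
t 12.8 P [ 557.53 -117.17  122.14] ang 52.14 R 60.33 Ftan(ccw+) 6.13 Frad 0.7 Fz 8.08 w 0.244 tq [0.58 0.95 0.02]
```

Request:
{"method": "send_rows", "body": {
  "rows": "0 0 0.06 0.09 0; 0 0 0.11 0.18 0; 0 0 0.11 0.18 0"
}}

```text
time_s: 13.1
eef_pos: [558.9, -118.3, 122.1]
ee_rot: [0.567, 0.421, 0.57, -0.42]
force: [-6.5, 4.7, 8.9]
grip_width: 0.238
```

```bash
python3 pr.py
```

```text
t 13.1 P [ 558.89 -118.27  122.1 ] ang 50.48 R 60.33 Ftan(ccw+) 8.0 Frad -0.47 Fz 8.94 w 0.238 tq [0.75 1.12 0.02]
```

Request:
{"method": "send_rows", "body": {
  "rows": "0 0 0.05 0.09 0; 0 0 0.11 0.18 0; 0 0 0.11 0.18 0"
}}

```text
time_s: 13.4
eef_pos: [560.3, -119.4, 122.1]
ee_rot: [0.567, 0.421, 0.57, -0.42]
force: [-6.8, 5.8, 9.6]
grip_width: 0.245
```

```bash
python3 pr.py
```

```text
t 13.4 P [ 560.28 -119.38  122.08] ang 48.79 R 60.37 Ftan(ccw+) 8.91 Frad -0.14 Fz 9.59 w 0.245 tq [ 1.01  1.27 -0.01]
```

Request:
{"method": "send_rows", "body": {
  "rows": "0 0 0.05 0.09 0; 0 0 0.10 0.18 0; 0 0 0.10 0.18 0"
}}

```text
time_s: 13.7
eef_pos: [561.5, -120.5, 122.0]
ee_rot: [0.566, 0.421, 0.571, -0.42]
force: [-8.0, 8.0, 11.2]
grip_width: 0.239
```

```bash
python3 pr.py;python3 - <<'E'
from h import *
p=capture('top');q=capture('scene')
for n,pp,(a,b,c,d),k in [('sz5.png',q,(125,245,230,390),5)]:
    im=cv2.cvtColor(pp['pixels'],cv2.COLOR_RGB2BGR)[a:b,c:d]
    cv2.imwrite('pics/'+n,cv2.resize(im,None,fx=k,fy=k,interpolation=cv2.INTER_CUBIC))
for pp in(p,q):
  for t in ['pointer','index','handle_mid']:
    r=nets.spot_point(pp,t);print(t,[(np.round(x['location'],1),round(x['confidence'],2)) for x in r[:1]])
E
python3 pr.py
```

```text
t 13.7 P [ 561.54 -120.54  122.01] ang 47.16 R 60.36 Ftan(ccw+) 11.34 Frad 0.45 Fz 11.2 w 0.239 tq [ 1.19  1.5  -0.03]
pointer [(array([5.80e+02, 4.00e-01, 5.86e+01]), 0.85)]
index [(array([582.9,  14.1,  50.5]), 0.58)]
handle_mid []
pointer [(array([582.6,   2.6,  55.1]), 0.66)]
index [(array([585.9,  11.6,  47.1]), 0.49)]
handle_mid [(array([ 557.7, -119.8,  136.6]), 0.43)]
t 14.1 P [ 561.54 -120.53  122.02] ang 47.17 R 60.37 Ftan(ccw+) 11.0 Frad 0.6 Fz 10.03 w 0.241 tq [1.24 1.44 0.  ]
```

View pics/sz5.png

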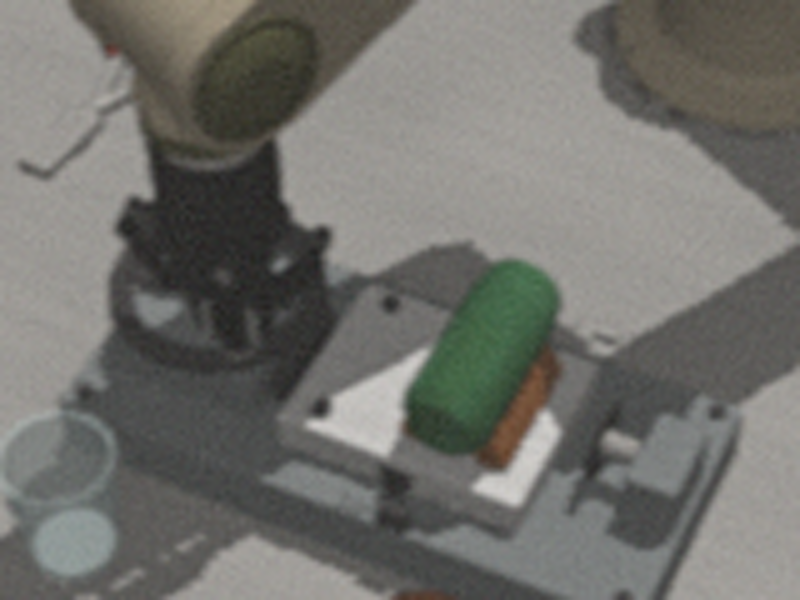

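Request:
{"method": "send_rows", "body": {
  "rows": "0 0 0.02 0.05 0; 0 0 0.02 0.05 0; 0 0 0.02 0.05 0; 0 0 0.02 0.05 0"
}}

```text
time_s: 14.5
eef_pos: [561.8, -120.8, 122.0]
ee_rot: [0.566, 0.421, 0.571, -0.42]
force: [-8.3, 8.3, 9.6]
grip_width: 0.245
```

```bash
python3 pr.py; python3 gen.py 520.5 -164.8 60 44.3  46 49 53 59 67 76 86 96 106 116 124 128
```

```text
t 14.5 P [ 561.79 -120.78  121.96] ang 46.84 R 60.35 Ftan(ccw+) 11.71 Frad 0.37 Fz 9.63 w 0.245 tq [1.39 1.47 0.01]
0 0 -0.08 -0.16 0; 0 0 -0.24 -0.43 0; 0 0 -0.48 -0.77 0; 0 0 -0.87 -1.26 0; 0 0 -1.48 -1.84 0; 0 0 -2.24 -2.39 0; 0 0 -3.18 -2.85 0; 0 0 -4.19 -3.13 0; 0 0 -5.23 -3.24 0; 0 0 -6.27 -3.17 0; 0 0 -7.09 -2.98 0; 0 0 -7.48 -2.84 0
end cmd [ 483.56 -117.52]
```

11.7 N leaned on the stop and held for well over 0.5 s. Now winding forward.

Request:
{"method": "send_rows", "body": {
  "rows": "0 0 -0.08 -0.16 0; 0 0 -0.24 -0.43 0; 0 0 -0.48 -0.77 0; 0 0 -0.87 -1.26 0; 0 0 -1.48 -1.84 0; 0 0 -2.24 -2.39 0; 0 0 -3.18 -2.85 0; 0 0 -4.19 -3.13 0; 0 0 -5.23 -3.24 0; 0 0 -6.27 -3.17 0; 0 0 -7.09 -2.98 0; 0 0 -7.48 -2.84 0"
}}

```text
time_s: 15.7
eef_pos: [482.6, -117.7, 122.4]
ee_rot: [0.568, 0.421, 0.569, -0.421]
force: [0.5, 3.7, 5.6]
grip_width: 0.243
```

```bash
python3 pr.py; python3 gen.py 520.5 -164.8 60 128  131 137 145 155 165 175 185 195 203 209 213 214
```

```text
t 15.7 P [ 482.62 -117.72  122.37] ang 128.82 R 60.43 Ftan(ccw+) -2.76 Frad 2.57 Fz 5.64 w 0.243 tq [ 0.58 -0.23  0.05]
0 0 -0.29 0.12 0; 0 0 -0.85 0.41 0; 0 0 -1.54 0.87 0; 0 0 -2.31 1.59 0; 0 0 -2.94 2.42 0; 0 0 -3.41 3.36 0; 0 0 -3.72 4.36 0; 0 0 -3.84 5.39 0; 0 0 -3.81 6.23 0; 0 0 -3.71 6.85 0; 0 0 -3.61 7.26 0; 0 0 -3.58 7.36 0
end cmd [ 470.76 -198.35]
```

Request:
{"method": "send_rows", "body": {
  "rows": "0 0 -0.29 0.12 0; 0 0 -0.85 0.41 0; 0 0 -1.54 0.87 0; 0 0 -2.31 1.59 0; 0 0 -2.94 2.42 0; 0 0 -3.41 3.36 0; 0 0 -3.72 4.36 0; 0 0 -3.84 5.39 0; 0 0 -3.81 6.23 0; 0 0 -3.71 6.85 0; 0 0 -3.61 7.26 0; 0 0 -3.58 7.36 0"
}}

```text
time_s: 16.9
eef_pos: [470.5, -198.7, 122.2]
ee_rot: [0.568, 0.421, 0.569, -0.421]
force: [0.1, 3.7, 7.7]
grip_width: 0.245
```

```bash
python3 pr.py
cat > look.py <<'E'
from h import *
import sys
N=sys.argv[1]
A={'top':[], 'scene':[]}
for i in range(4):
    for c in A:
        p=capture(c)
        A[c].append(p['pixels'].astype(float))
        for t in ['pointer','index']:
            r=nets.spot_point(p,t);print(c,t,[(np.round(x['location'],1),round(x['confidence'],2)) for x in r[:1]])
for c,(a,b,cc,d) in {'top':(160,210,280,340),'scene':(195,245,280,340)}.items():
    im=np.mean(A[c],0)[a:b,cc:d,::-1]
    im=np.clip((im-20)*2,0,255).astype(np.uint8)
    cv2.imwrite('pics/%s_%s.png'%(c,N),cv2.resize(im,None,fx=12,fy=12,interpolation=cv2.INTER_CUBIC))
E
python3 look.py a
```

```text
t 16.9 P [ 470.5  -198.69  122.22] ang -145.87 R 60.41 Ftan(ccw+) -3.01 Frad -2.13 Fz 7.72 w 0.245 tq [ 0.76 -0.11 -0.01]
top pointer [(array([581.7,  13. ,  57.8]), 0.65)]
top index [(array([582.7,  13. ,  48.7]), 0.58)]
scene pointer [(array([583.3,  12.1,  56.8]), 0.8)]
scene index [(array([584.8,  15.6,  49. ]), 0.5)]
top pointer [(array([579.2,  10.9,  59. ]), 0.81)]
top index [(array([583.5,  14. ,  49.5]), 0.46)]
scene pointer [(array([583.1,  11.6,  55.2]), 0.59)]
scene index [(array([373.3, -34.1,  -0. ]), 0.66)]
top pointer [(array([578.2,  13.5,  57.3]), 0.82)]
top index [(array([372.5, -35.7,   2. ]), 0.69)]
scene pointer [(array([580.1,  11. ,  57.7]), 0.9)]
scene index [(array([583.5,  13.1,  50.4]), 0.56)]
top pointer [(array([581. ,  13.2,  58.8]), 0.61)]
top index []
scene pointer [(array([585.2,  11.6,  58.1]), 0.71)]
scene index [(array([582.8,  14.6,  50.3]), 0.59)]
```

View pics/top_a.png

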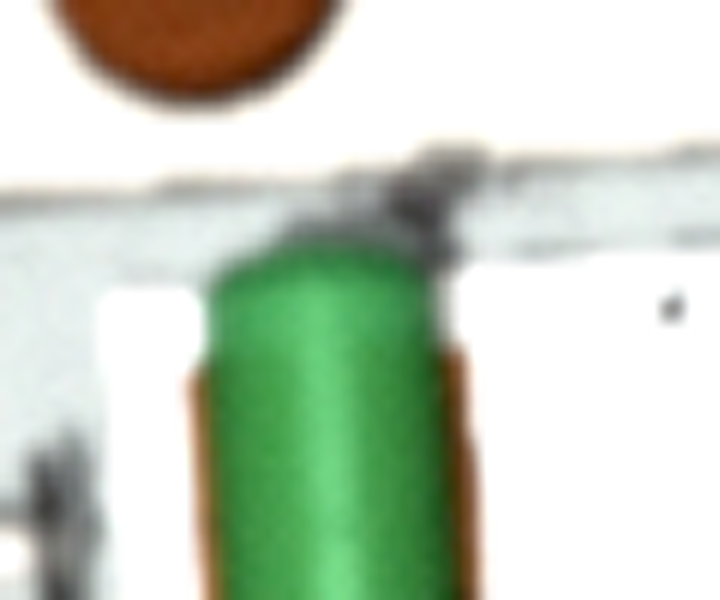

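View pics/scene_a.png

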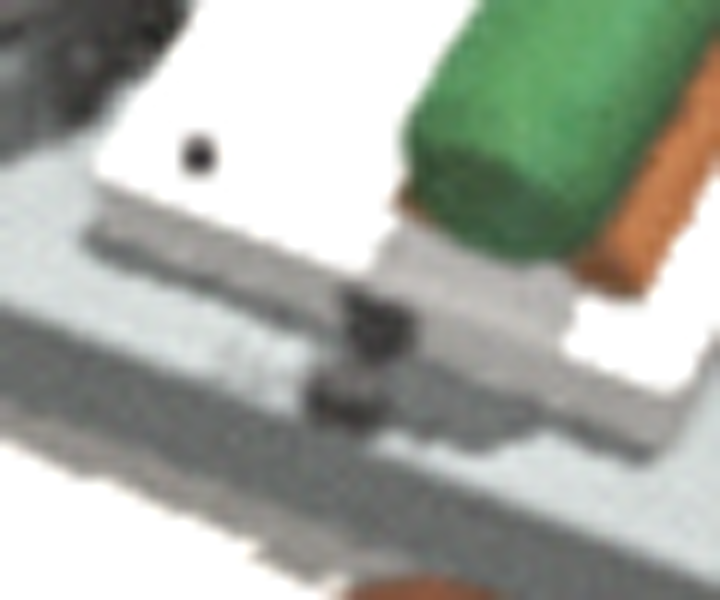

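```bash
cat > rect.py <<'E'
from h import *
import sys
N=sys.argv[1];T=np.radians(float(sys.argv[2]) if len(sys.argv)>2 else 4.5);C=np.array([520.5,-164.8])
out=[]
for c,z in (('top',55),('scene',55)):
    P=[capture(c) for i in range(10)];im=np.mean([p['pixels'] for p in P],0).astype(np.float32)
    k=8 # px/mm
    xs=np.arange(55,105,1/k);ys=np.arange(150,200,1/k)
    X,Y=np.meshgrid(xs[::-1],ys[::-1],indexing='ij') # up=+x, left=+y
    W=np.stack([C[0]+X*np.cos(T)-Y*np.sin(T),C[1]+X*np.sin(T)+Y*np.cos(T),np.full_like(X,z)],-1)
    uv=proj(P[0],W.reshape(-1,3)).reshape(X.shape+(2,)).astype(np.float32)
    r=cv2.remap(im,uv[...,0],uv[...,1],cv2.INTER_CUBIC)[...,::-1]
    g=np.clip((r-20)*1.6,0,255).astype(np.uint8).copy()
    for v in range(150,200,5):
        cx=int((200-v)*k);cv2.line(g,(cx,0),(cx,8 if v%10 else 16),(0,0,255),1)
    for v in range(55,105,5):
        cy=int((105-v)*k);cv2.line(g,(0,cy),(8 if v%10 else 16,cy),(0,0,255),1)
    out.append(g)
cv2.imwrite('pics/rect_%s.png'%N,np.hstack(out))
print(ctrl.sense()['time_s'])
E
python3 rect.py a
```

```text
19.1
```

View pics/rect_a.png

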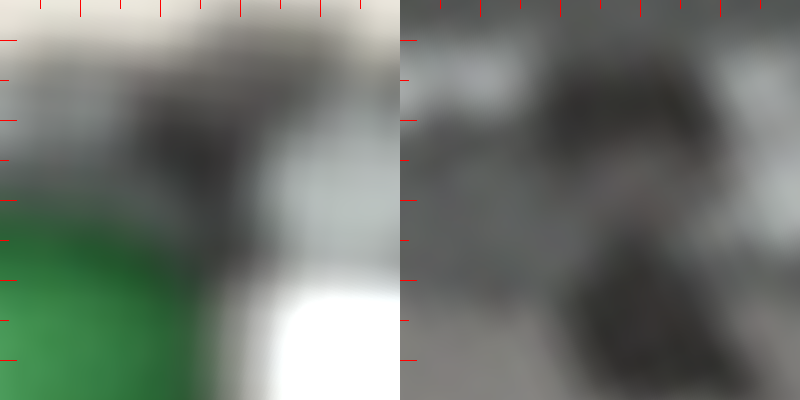

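```bash
cat > rect2.py <<'E'
from h import *
T=np.radians(4.5);C=np.array([520.5,-164.8]);out=[]
for c,z in (('top',55),('scene',55)):
    p=capture(c);im=cv2.imread('pics/%s0.png'%c).astype(np.float32);k=8
    xs=np.arange(55,105,1/k);ys=np.arange(150,200,1/k)
    X,Y=np.meshgrid(xs[::-1],ys[::-1],indexing='ij')
    W=np.stack([C[0]+X*np.cos(T)-Y*np.sin(T),C[1]+X*np.sin(T)+Y*np.cos(T),np.full_like(X,z)],-1)
    uv=proj(p,W.reshape(-1,3)).reshape(X.shape+(2,)).astype(np.float32)
    r=cv2.remap(im,uv[...,0],uv[...,1],cv2.INTER_CUBIC)
    g=np.clip((r-20)*1.6,0,255).astype(np.uint8).copy()
    for v in range(150,200,5):
        cx=int((200-v)*k);cv2.line(g,(cx,0),(cx,8 if v%10 else 16),(0,0,255),1)
    out.append(g)
cv2.imwrite('pics/rect_0.png',np.hstack(out))
E
python3 rect2.py
```

```text
(no output)
```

View pics/rect_0.png

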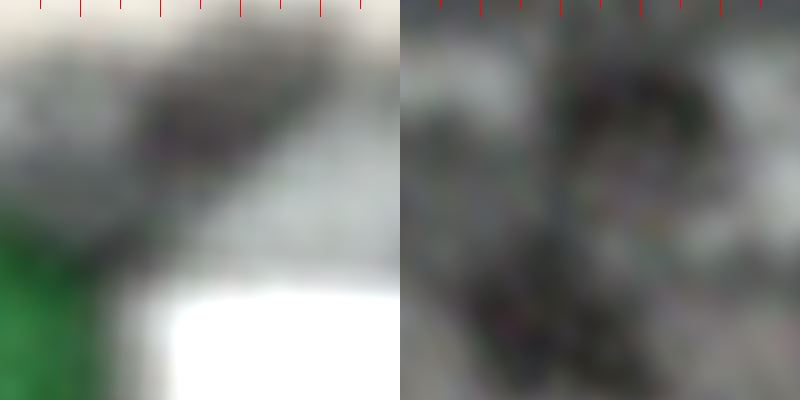

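```bash
python3 - <<'E'
from h import *
import pickle
d={}
for c in ('top','scene'):
    P=[capture(c) for i in range(24)]
    im=np.mean([p['pixels'] for p in P],0).astype(np.float32)
    d[c]=(im,{k:P[0][k] for k in('intrinsics','dist','view')})
pickle.dump(d,open('avg1.pkl','wb'))
E
cat > rect3.py <<'E'
from h import *
import pickle,sys
d=pickle.load(open(sys.argv[1],'rb'));T=np.radians(4.5);C=np.array([520.5,-164.8]);out=[]
for c,z in (('top',55),('scene',55)):
    im,p=d[c];k=6
    bl=cv2.GaussianBlur(im,(0,0),1.0);im=im+1.5*(im-bl)
    xs=np.arange(60,120,1/k);ys=np.arange(140,205,1/k)
    X,Y=np.meshgrid(xs[::-1],ys[::-1],indexing='ij')
    W=np.stack([C[0]+X*np.cos(T)-Y*np.sin(T),C[1]+X*np.sin(T)+Y*np.cos(T),np.full_like(X,z)],-1)
    uv=proj(p,W.reshape(-1,3)).reshape(X.shape+(2,)).astype(np.float32)
    r=cv2.remap(im,uv[...,0],uv[...,1],cv2.INTER_CUBIC)[...,::-1]
    g=np.clip((r-25)*1.7,0,255).astype(np.uint8).copy()
    for v in range(140,205,5):
        cx=int((205-v)*k);cv2.line(g,(cx,0),(cx,8 if v%10 else 16),(0,0,255),1)
    for v in range(60,120,5):
        cy=int((120-v)*k);cv2.line(g,(0,cy),(8 if v%10 else 16,cy),(0,0,255),1)
    out.append(g)
cv2.imwrite(sys.argv[2],np.hstack(out))
E
python3 rect3.py avg1.pkl pics/r3.png; python3 -c "
from h import *;print(ctrl.sense()['time_s'])
im=__import__('pickle').load(open('avg1.pkl','rb'))
t=im['top'][0][166:186,305:330].mean(-1).round().astype(int);print('top rows166 cols305');print('\n'.join(' '.join('%3d'%v for v in r) for r in t))
t=im['scene'][0][214:234,298:324].mean(-1).round().astype(int);print('scene rows214 cols298');print('\n'.join(' '.join('%3d'%v for v in r) for r in t))"
```

```text
21.6
top rows166 cols305
137 154 161 163 163 163 163 163 164 164 164 164 164 164 164 163 164 164 164 164 163 164 164 164 164
156 161 163 164 164 165 165 164 165 164 164 165 165 164 165 164 164 165 165 165 164 164 164 165 165
163 165 165 165 165 165 165 165 165 165 166 165 165 166 166 166 165 166 165 165 165 165 165 165 165
166 166 166 166 166 166 166 166 165 166 165 165 165 164 165 165 165 165 166 166 166 165 165 165 165
166 166 166 166 166 166 166 166 165 164 160 159 158 159 159 160 163 165 164 165 164 165 164 165 164
166 166 166 165 165 165 165 164 162 156 145 139 139 139 140 146 156 159 158 158 157 158 158 158 158
165 164 163 160 158 158 158 157 151 137 121 112 110 110 112 124 141 141 138 137 139 138 139 140 141
157 156 152 143 139 138 137 134 127 112  99  92  89  89  93 106 118 114 111 113 114 115 117 120 123
140 137 131 118 111 112 109 102  95  88  83  79  76  77  85  97 105 100 103 110 113 115 117 122 126
123 120 114 104 101 102  96  83  74  71  71  71  73  78  91 105 112 107 114 123 125 126 127 132 135
121 118 113 104 100 100  91  74  63  61  62  65  74  91 106 118 123 121 125
[... 2326 characters left out ...]
  78  60  63  71  73  74  74  73  78  80  78  78  77  78  79  85  87  89  91
 77  83  91 100 112 117 104  72  52  53  56  61  60  63  69  78  79  78  79  79  78  78  78  78  80  78
 72  72  75  80  86  95  91  71  54  51  52  52  52  57  66  74  76  77  77  77  78  78  78  77  76  75
 74  73  73  73  74  77  77  72  67  64  62  56  55  65  78  80  75  71  71  76  77  79  78  78  76  76
 75  74  74  74  74  74  74  74  73  74  73  68  75  92 109 111  93  83  86  84  77  76  77  82  89  92
 73  74  75  74  73  74  74  74  74  75  74  74  84 100 112 118 112 112 120 111  94  89  93 108 121 124
 74  74  74  74  72  74  73  75  73  75  74  74  76  80  87  96 104 114 123 126 123 123 124 127 130 130
```

View pics/r3.png

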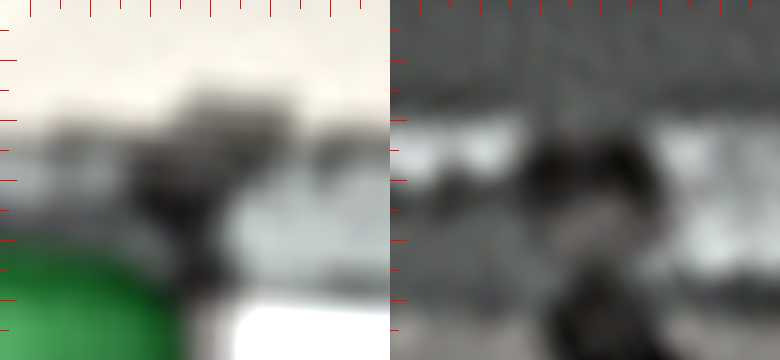

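```bash
python3 -c "
import pickle,cv2,numpy as np
d=pickle.load(open('avg1.pkl','rb'));t=d['top'][0];s=d['scene'][0]
for u,v in [(317,172),(317,173),(318,173),(317,174),(316,175),(314,177),(315,181),(313,175),(340,165),(335,178),(309,175)]: print('top',u,v,t[v,u].round())
for u,v in [(307,229),(309,229),(310,226),(312,226),(311,222),(304,231),(320,220),(303,225)]: print('scene',u,v,s[v,u].round())
im=t[100:260,240:430].astype(np.uint8)[...,::-1];cv2.imwrite('pics/tb.png',cv2.resize(im,None,fx=4,fy=4,interpolation=cv2.INTER_CUBIC))
im=s[150:270,220:400].astype(np.uint8)[...,::-1];cv2.imwrite('pics/sb.png',cv2.resize(im,None,fx=4.4,fy=4.4,interpolation=cv2.INTER_CUBIC))
"
```

```text
top 317 172 [113. 111. 107.]
top 317 173 [91. 90. 86.]
top 318 173 [91. 90. 86.]
top 317 174 [77. 76. 75.]
top 316 175 [72. 71. 70.]
top 314 177 [53. 52. 52.]
top 315 181 [55. 59. 56.]
top 313 175 [75. 74. 72.]
top 340 165 [168. 165. 159.]
top 335 178 [135. 139. 137.]
top 309 175 [100. 102. 100.]
scene 307 229 [52. 51. 50.]
scene 309 229 [53. 52. 51.]
scene 310 226 [74. 73. 72.]
scene 312 226 [76. 76. 75.]
scene 311 222 [52. 52. 51.]
scene 304 231 [73. 74. 73.]
scene 320 220 [115. 114. 112.]
scene 303 225 [124. 127. 126.]
```

View pics/tb.png

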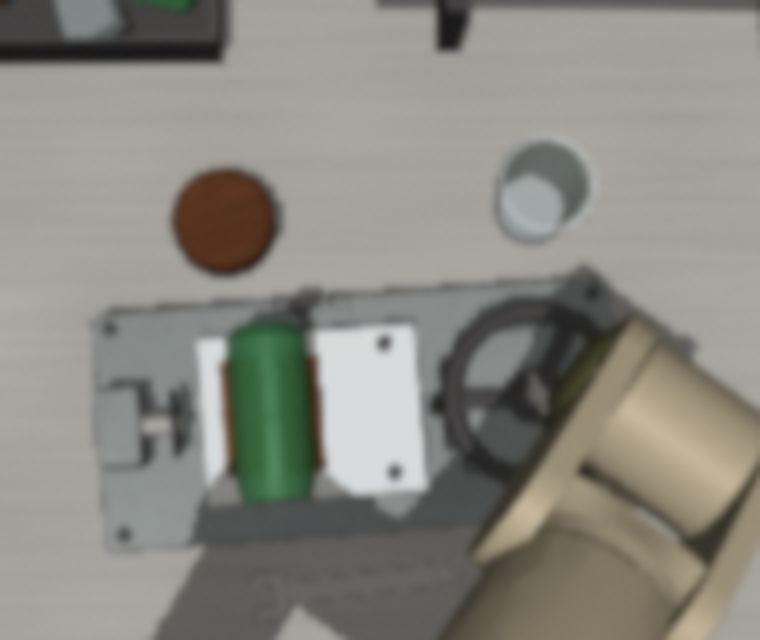

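View pics/sb.png

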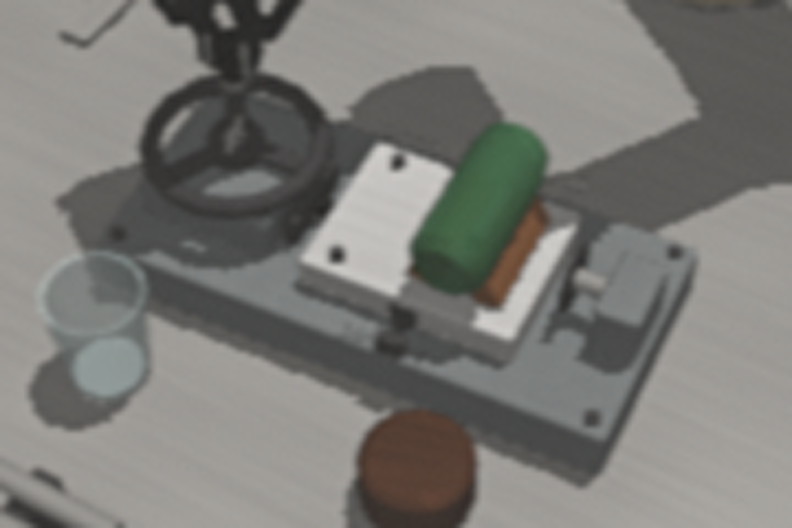

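```bash
python3 gen.py 520.5 -164.8 60 214  215 218 222 226 230 234 237 239 239
```

```text
0 0 0.03 0.10 0; 0 0 0.14 0.40 0; 0 0 0.30 0.78 0; 0 0 0.49 1.15 0; 0 0 0.71 1.51 0; 0 0 0.95 1.86 0; 0 0 1.14 2.10 0; 0 0 1.28 2.26 0; 0 0 1.28 2.26 0
end cmd [ 489.6  -216.23]
```

Request:
{"method": "send_rows", "body": {
  "rows": "0 0 0.03 0.10 0; 0 0 0.14 0.40 0; 0 0 0.30 0.78 0; 0 0 0.49 1.15 0; 0 0 0.71 1.51 0; 0 0 0.95 1.86 0; 0 0 1.14 2.10 0; 0 0 1.28 2.26 0; 0 0 1.28 2.26 0"
}}

```text
time_s: 22.5
eef_pos: [489.3, -216.3, 122.3]
ee_rot: [0.568, 0.421, 0.569, -0.42]
force: [1.4, 2.4, 7.9]
grip_width: 0.245
```

```bash
python3 pr.py
python3 - <<'E'
from h import *
import pickle
d={};L={('top','pointer'):[],('top','index'):[],('scene','pointer'):[],('scene','index'):[]}
for c in ('top','scene'):
    P=[]
    for i in range(16):
        p=capture(c);P.append(p)
        if i<8:
            for t in('pointer','index'):
                for r in nets.spot_point(p,t)[:3]:
                    l=r['location']
                    if abs(l[0]-582)<12 and abs(l[1]-14)<12: L[c,t].append(l);break
    im=np.mean([p['pixels'] for p in P],0).astype(np.float32)
    d[c]=(im,{k:P[0][k] for k in('intrinsics','dist','view')})
pickle.dump(d,open('avg2.pkl','wb'))
for k,v in L.items(): print(k,len(v),np.mean(v,0).round(2),np.std(v,0).round(2))
E
python3 rect3.py avg2.pkl pics/r4.png; python3 pr.py
```

```text
t 22.5 P [ 489.25 -216.31  122.26] ang -121.24 R 60.25 Ftan(ccw+) -0.06 Frad -2.72 Fz 7.92 w 0.245 tq [ 0.65 -0.17 -0.06]
('top', 'pointer') 8 [580.98  13.35  58.38] [1.14 1.81 0.43]
('top', 'index') 8 [583.95  13.39  49.59] [0.96 2.02 0.89]
('scene', 'pointer') 8 [581.41  12.97  56.64] [1.17 1.46 0.93]
('scene', 'index') 7 [584.87  13.09  48.97] [1.29 1.26 1.72]
t 25.7 P [ 489.26 -216.29  122.3 ] ang -121.24 R 60.22 Ftan(ccw+) -0.38 Frad -1.6 Fz 6.28 w 0.242 tq [ 0.66 -0.19  0.02]
```

View pics/r4.png

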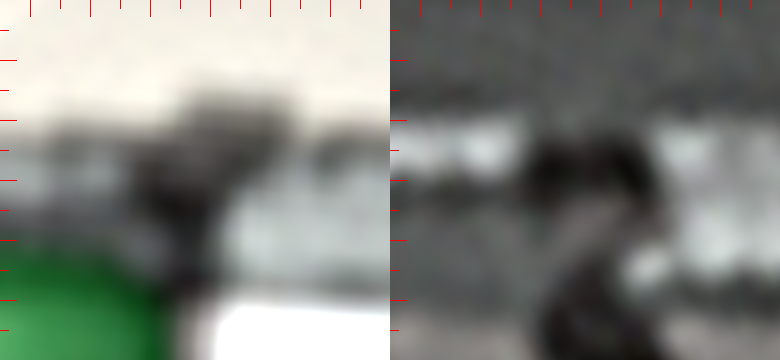

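Request:
{"method": "send_rows", "body": {
  "rows": "0.3 0 0 0 0; 0.45 0 0 0 0; 0.7 0 0 0 0; 0.9 0 0 0 0; 0.9 0 0 0 0; 0.9 0 0 0 0; 0.9 -1 0 0 0; 0.9 -3 0 0 0; 0.9 -6 0 0 0; 0.9 -9.5 0 0 0; 0.9 -12 0 0 0; 0.9 -13 0 0 0"
}}

```text
time_s: 26.9
eef_pos: [490.2, -216.8, 255.4]
ee_rot: [0.57, 0.421, 0.567, -0.421]
force: [-0.2, -0.4, -0.7]
grip_width: 0.904
```

```bash
python3 pr.py
python3 - <<'E'
from h import *
L={}
for c in ('top','scene'):
    for i in range(8):
        p=capture(c)
        for t,(x,y) in {'pointer':(582,14),'index':(582,14),'handle_mid':(489,-216)}.items():
            for r in nets.spot_point(p,t)[:3]:
                l=r['location']
                if abs(l[0]-x)<15 and abs(l[1]-y)<15: L.setdefault((c,t),[]).append(l);break
    im=cv2.cvtColor(p['pixels'],cv2.COLOR_RGB2BGR)
    if c=='scene':cv2.imwrite('pics/fin.png',im)
for k,v in L.items(): print(k,len(v),np.mean(v,0).round(2),np.std(v,0).round(2))
E
```

```text
t 26.9 P [ 490.15 -216.83  255.44] ang -120.26 R 60.23 Ftan(ccw+) 0.03 Frad 0.5 Fz -0.74 w 0.904 tq [-0.03  0.04  0.02]
('top', 'pointer') 8 [580.67  13.62  57.99] [1.2  1.32 1.35]
('top', 'index') 7 [583.33  13.67  49.86] [2.01 0.98 3.69]
('scene', 'pointer') 8 [581.85  12.95  56.28] [1.46 2.06 1.51]
('scene', 'index') 8 [584.8   14.14  51.01] [1.66 0.91 3.19]
('scene', 'handle_mid') 8 [ 490.29 -217.91  136.85] [0.59 1.48 1.62]
```

View pics/fin.png

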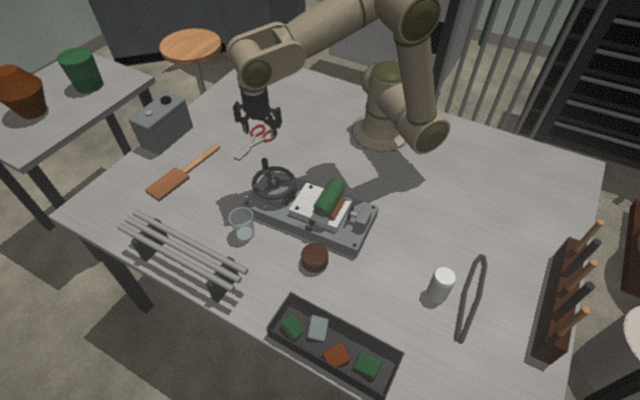

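```bash
python3 -c "
from h import *
print(workorder.finish_job())"
```

```text
the job is handed in; nothing more can be done
None
```

I set the slide, let go of the wheel and handed the job in at about 28 s of the 58 s allowed. No verdict is reported.

- **Back stop:** I wound the wheel clockwise until the force at the handle rose from about 2–4 N of friction to 11.7 N along its circle. It stayed above 11 N for about 0.8 s, and no reading went above that.
- **Setting to the index:** I wound anticlockwise only, past the play, until the pointer stood at the index clip.
- **Position check:** After release, the averaged network readings put the index tip about 0.4 mm ahead of the pointer. Single readings scatter by 1–2 mm. My own reading of the enlarged pictures gave about 0 mm, but the clip's shadow first misled me there. An early estimate from the pictures put the gap about 1 mm shorter than the networks did.
- **Play taken up:** I did not measure the lash itself. The handle was seen within about 2 mm of where I let go, so the wheel should still bear in the forward sense.
- **Surroundings:** The gripper is open and about 100 mm above the handle, touching nothing. The tools and glass look undisturbed in the last picture; I did not measure each one again at the end.

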